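# Set the strip gauge of a card trimmer with its thumbwheel

## Task

Set the strip gauge of the card trimmer for the next cut: roll the knurled thumbwheel under a fingertip, with light pressure and stroke by stroke, until the gauge has closed in towards the blade and its pointer stands opposite the nose of the brass rider on the scale, then take the hand away. Work only on the wheel: do not pinch it, do not push the gauge itself, and leave the rider, the blade arm (which stays down), the spray can, the tape roll and the craft knife as they are.

Things in the scene. Friction and masses are not known exactly. Their poses are not given: they have to be found in the camera images.
- trimmer: Grey bench card trimmer, fixed, bed 45 mm high; a side table (top 40 mm up) carries the strip gauge. Origin: on the bench straight below the thumbwheel's middle. x: along the cutting edge, away from the robot; y: from the gauge towards the cutting edge (at y = 70 mm) and the bed; z up. Placed anew each time, turned up to 0.35 rad. All mm below are in its frame.
- wheel_top (a point): Highest point of the thumbwheel's rim, mid-width: z = 74 mm, straight above the trimmer's origin; does not turn with the wheel. Turning takes 1.5 to 2 N along the rim; its friction on a fingertip is about 1 (varies 20 %), so 4 to 15 N of downward pressure is right; over 35 N counts as pinching or forcing. The rim is hard: 1 mm further down adds 5 to 20 N. The wheel stays where it is left.
- thumbwheel: Knurled steel wheel, 56 mm diameter, 24 mm wide, level axis along x, half sunk in a black housing (70 mm along x, 90 mm along y, top at z = 54), so the top 20 mm stand clear. Origin: its centre, z = 46. Rolling its top towards +y moves the gauge to +y (gap closes), 10 mm per radian, i.e. 1 mm per 2.8 mm of rim; rolling to -y opens it.
- strip_gauge: Aluminium fence on the side table, 168 mm long (along x), 25 mm tall, sliding along y, geared to the thumbwheel; a dark steel pointer at its far end points to +x. Origin: the pointer's tip, in line with the fence's face, at (228, 10 to 66, 40) mm. It starts 12 to 43 mm short of the rider, on its -y side.
- rider: The gauge mark: a small brass rider (22 x 12 x 14 mm) on a steel rail at the far edge of the side table, by a white scale, its nose pointing to -x at the gauge's pointer. Origin: the nose's tip, at (232, y, 40) mm; y differs each time. The gauge is set when pointer tip and nose tip have the same y; they then stand 4 mm apart in x.
- blade_handle (a point): Middle of the blade arm's black handle (108 mm long along x, 30 mm thick), arm down: at (-77, 75, 71) mm. The grey arm runs from it along y = 75 mm, up to 82 mm above the bench, to its hinge at the far end.
- spray_can: Plain aluminium spray can with a black cap, 66 mm diameter, 192 mm tall, standing on the bench on the -y side of the trimmer, its axis 170 mm or more from the wheel's middle. Origin: centre of its underside.
- tape_roll: Roll of paper masking tape, 100 mm outside, 76 mm inside, 25 mm high, lying flat on the trimmer's bed. Origin at the centre of its underside.
- craft_knife: Craft knife, 153 mm long, 15 mm high, lying on the bench along the -y side of the trimmer, 120 to 270 mm from the wheel's middle. Origin at its underside, near the middle, blade towards its x.
Mind the look-alikes: they are no part of the job. Of the things like the spray_can, leave any that is green; of the rest the larger one is meant.

How it is judged (in metres and radians):
On the way:
1. the wheel is rolled by a fingertip and the gauge moves with it (contact force between the fingers and thumbwheel above 0.3 N and linear speed of strip_gauge above 0.001 m/s), for 0.1 s.
At the end, for the whole second after the job is handed in: The gauge's pointer stands within 2.5 mm of the rider's nose along the direction in which the gauge slides, at rest, with the blade arm down and the spray can upright (y of strip_gauge in the frame of rider between -0.0025 and 0.0025 m and linear speed of strip_gauge below 0.002 m/s and distance of blade_handle from where it was at the start of the episode below 0.008 m and angle between spray_can's own z axis and vertical below 0.1 rad); the robot touches nothing.
It fails at once if the wheel was pinched or forced (more than 35 N on it) (contact force between the fingers and thumbwheel above 35 N).
It fails at once if the gauge was pushed directly (contact force between any of the arm, the fingers and strip_gauge above 1 N).
It fails at once if the rider was moved (distance of rider from where it was at the start of the episode above 0.0015 m).
It fails at once if the blade arm was raised (distance of blade_handle from where it was at the start of the episode above 0.02 m).
It fails at once if the spray can, tape roll or craft knife was moved (distance of any of spray_can, tape_roll, craft_knife from where it was at the start of the episode above 0.015 m).
It also fails if it takes over 58 s, if anything falls off the work surface, if the arm or the gripper's body presses on something with over 40 N, if the wrist force passes 120 N, or if a joint passes its speed limit or range.

## Robot

A 6-joint arm with a two-finger parallel gripper is mounted at the origin on the work surface. World frame = base frame: x ahead of the robot, y to its left, z up, the work surface at z = 0. Lengths are in m, angles in degrees, forces in N, time in s.
With the tool pointing down it reaches from about 0.375 to 0.9 m from the base axis. Payload 3.1 kg.
Tool frame: the origin (TCP) lies at the very end of the fingers, on their centre line; the grasp point (between the pads) lies 19 mm behind it; z points along the fingers, y is the line along which they close (so a half turn about z gives the same grasp; the last joint's range is limited). The gripper opens to 87 mm and grips with 3 to 60 N. Pads are 19 mm wide; open, the fingers measure 117 mm over their backs; the gripper's body (75 mm by 190 mm) begins 51 mm behind the grasp point.
Start: joints at [-73.654, 30.224, 82.088, -0, 67.689, -10.227], TCP at [0.28, -0.559, 0.223] pointing down, gripper open.
Joint ranges: [-176.69, 176.69], [-43.24, 126.21], [12.49, 139.97], [-82, 262], [0, 151.66], [-163.58, 163.58]. Speed limits (degrees/s): [159.86, 159.86, 180, 180, 180, 180].

## Interface

Orientations are given as a 3x3 rotation matrix whose columns are the frame's x, y, z axes.
In Python, from rig import bot, imaging gives the robot as it stands.
- The arm moves only by the tool drive_tool, never from a script. Its argument "deltas" is text: rows parted by semicolons, each of 5 numbers parted by spaces: the finger opening in mm, from 0 to 87, then the shift along the world's x, y, z in mm, then the turn about the world's z in rad. In form: jaw dx dy dz twist; .... A call has 1 to 12 rows; each row is the pose to reach, as a shift and turn from the pose commanded when the call began; what a row does not reach only later rows make up. A row lasts 1/10 s, in which the tool goes at most 50 mm and 8.59 degrees, less where a joint would pass 70% of its speed; a pose out of reach is approached as far as the arm can. A call with a gripper value outside its range is refused whole. The fingers move at their own pace and stop on an object; the grip force is fixed at half the most. Time passes only in rows, so rows that repeat a pose let the fingers close. It gives the time, the measured TCP pose, the force, the opening and the grip force at its end, in the units of the state.
- bot.read_state(): the state, without advancing time (a new reading comes with each control period).
- imaging.capture(name): name is "scene" or "side" or "wrist"; returns the picture (420x560x3 uint8, red, green, blue); there is no depth.
- imaging.camera_model(name): a dict with "fx", "fy", "cx", "cy" (pixels), "dist" ([k1, k2, p1, p2, k3] as OpenCV has them; the pictures are not rectified), "T" (4x4, takes a point from camera to world coordinates). Camera axes: x right, y down, z forward; pixel columns grow to the right and rows downward; lengths in m; the calibration is good to about 2 mm. A picture is of the moment at which its call begins: read the wrist's pose just before it. camera_model takes no time and is no camera call; for the wrist camera it gives the pose at the moment of the call.
- bot.hand_in(): hands the job in; it is judged then, once.
The state is a dict: "time_s": time; "joint_positions": joint angles; "qvel": joint speeds; "tau": joint torques, N m; "position": TCP position; "tcp_rot": TCP orientation; "force": force on the tool from outside, world axes, zero at the start; "moment": the same for the moment, N m; "opening": opening from 0.0 (shut) to 1.0 (fully open); "grasp_force": force on a finger pad.
Only numpy, scipy, OpenCV 4.12 (cv2) and the standard library are available. Lean on these libraries where they do the work, as an engineer would, in place of code of your own. Each camera call takes 0.05 s, during which the arm holds its last target. There are 200 camera calls.

## Working session

There is one attempt and no reset: what is moved stays moved. The work goes in short steps, Python scripts to look and compute and a tool call to move; the robot and the scene stay as the last step left them, time stands still between calls to the robot, and variables do not carry over. Pictures are saved under pics/ and viewed, at most 10 in all, crops included, and the job is handed in when it is done.

Besides the shell and the picture viewer there is one more tool, called after "Request:" in YAML: its name, and indented under it one key for each argument. drive_tool: Moves the arm, as the interface text tells. Its arguments: {"type":"object","properties":{"deltas":{"type":"string"}},"required":["deltas"]}

```bash
mkdir -p pics && python3 - <<'E'
from rig import bot, imaging
import cv2, numpy as np
for n in ["scene","side"]:
    im=imaging.capture(n); cv2.imwrite(f"pics/{n}0.png",im[:,:,::-1])
    m=imaging.camera_model(n); print(n,m["fx"],m["dist"],np.round(m["T"],3).tolist())
s=bot.read_state(); print(s["time_s"],s["position"],s["tcp_rot"],s["force"])
E
```

```text
scene 458.92805796037675 [-0.15837943  0.          0.          0.          0.        ] [[0.58, 0.631, -0.516, 1.155], [0.815, -0.445, 0.372, -0.409], [0.005, -0.636, -0.772, 0.894], [0.0, 0.0, 0.0, 1.0]]
side 390.60869201524497 [-0.09993401  0.          0.          0.          0.        ] [[-0.909, -0.296, 0.294, 0.343], [-0.417, 0.632, -0.653, 0.577], [0.007, -0.716, -0.698, 0.695], [0.0, 0.0, 0.0, 1.0]]
0.1 [ 0.27943604 -0.55830099  0.2216765 ] [[ 8.94348842e-01  4.47369896e-01 -5.69887642e-04]
 [ 4.47370132e-01 -8.94346902e-01  1.89303196e-03]
 [ 3.37208262e-04 -1.94798165e-03 -9.99998046e-01]] [-0.65351282  0.36045555 -0.20219591]
```

View pics/scene0.png

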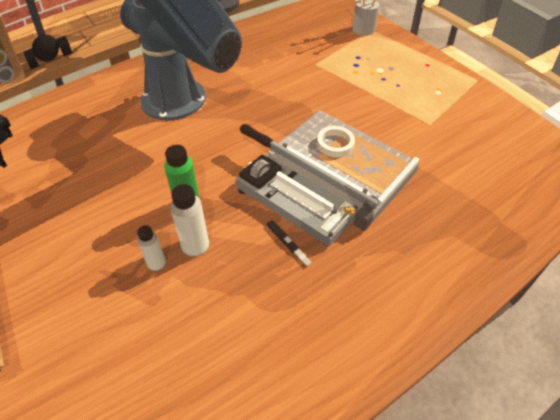

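View pics/side0.png

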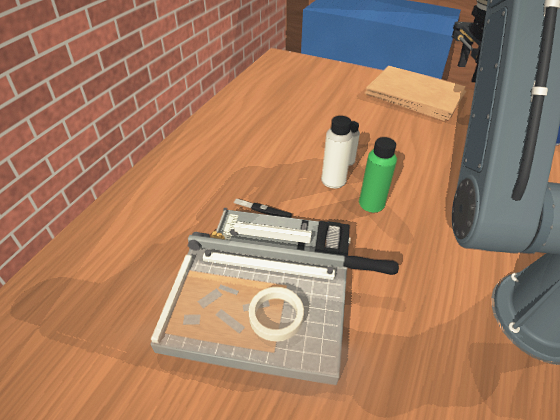

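The scene view shows the trimmer, with the wheel at about (261,168), the rider at (348,210) and the handle at (257,135). There are three cans: green (181,172), large aluminium (191,222) and small aluminium (151,250). The large aluminium one fits the spray can, since it isn't green and is the larger of the other two. I only have to keep clear of it. Next I'll enlarge the trimmer in both views.

```bash
python3 - <<'E'
import cv2, numpy as np
a=cv2.imread("pics/scene0.png")[110:250,230:370]; b=cv2.imread("pics/side0.png")[195:285,185:325+80]
a=cv2.resize(a,None,fx=4,fy=4,interpolation=cv2.INTER_CUBIC); cv2.imwrite("pics/c1.png",a)
b=cv2.resize(b,None,fx=3.6,fy=3.6,interpolation=cv2.INTER_CUBIC); cv2.imwrite("pics/c2.png",b)
E
```

```text
(no output)
```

View pics/c1.png

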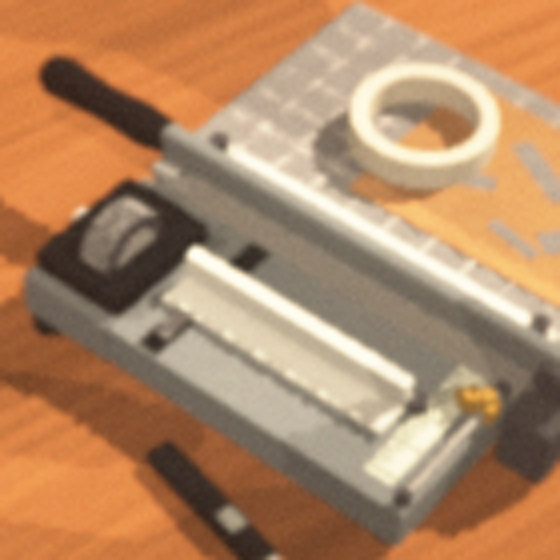

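View pics/c2.png

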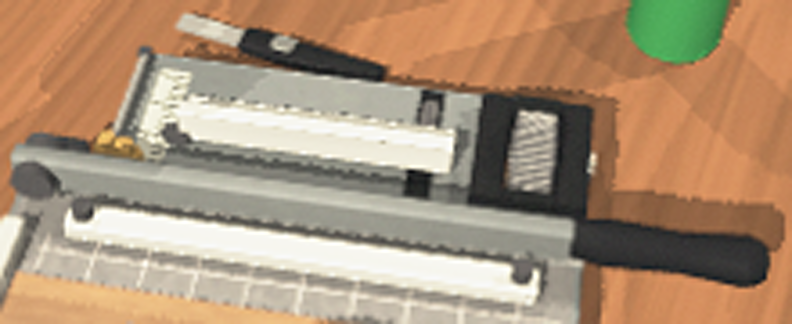

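The crops show the housing corners, the handle ends, the pointer (c1 ≈ (418,408)) and the rider nose (c1 ≈ (457,397)). Next I'll fit the trimmer pose.

```bash
cat > h.py <<'E'
import cv2, numpy as np
from rig import bot, imaging
def proj(n,P,m=None):
    m=m or imaging.camera_model(n); T=np.linalg.inv(m["T"]); K=np.array([[m["fx"],0,m["cx"]],[0,m["fy"],m["cy"]],[0,0,1]])
    return cv2.projectPoints(np.atleast_2d(P).astype(float),cv2.Rodrigues(T[:3,:3])[0],T[:3,3],K,np.array(m["dist"]))[0][:,0]
def ray(n,uv,m=None):
    m=m or imaging.camera_model(n); K=np.array([[m["fx"],0,m["cx"]],[0,m["fy"],m["cy"]],[0,0,1]])
    q=cv2.undistortPoints(np.array([[uv]],float),K,np.array(m["dist"]))[0,0]; T=np.array(m["T"])
    return T[:3,3],T[:3,:3]@[q[0],q[1],1]
def atz(n,uv,z,m=None):
    o,d=ray(n,uv,m); return o+d*(z-o[2])/d[2]
def W(p,L):
    c,s=np.cos(p[2]),np.sin(p[2]); L=np.atleast_2d(L)/1000.
    return np.c_[p[0]+c*L[:,0]-s*L[:,1],p[1]+s*L[:,0]+c*L[:,1],L[:,2]]
def L(p,P):
    c,s=np.cos(p[2]),np.sin(p[2]); d=np.atleast_2d(P)-[p[0],p[1],0]
    return 1000*np.c_[c*d[:,0]+s*d[:,1],-s*d[:,0]+c*d[:,1],d[:,2]]
E
python3 - <<'E'
from h import *
from scipy.optimize import least_squares
A=np.array([[37,248],[125,182],[207,235],[118,297],[105,103]])/4+[230,110]
LA=[[-35,-45,54],[-35,45,54],[35,45,54],[35,-45,54],[-77,75,71]]
B=np.array([[482,95],[592,105],[585,215],[672,250]])/3.6+[185,195]
LB=[[35,-45,54],[-35,-45,54],[-35,45,54],[-77,75,71]]
ms,md=imaging.camera_model("scene"),imaging.camera_model("side")
f=lambda p:np.r_[(proj("scene",W(p,LA),ms)-A).ravel(),(proj("side",W(p,LB),md)-B).ravel()]
o=atz("scene",(261,168),.054,ms)
r=least_squares(f,[o[0],o[1],0],loss="soft_l1"); p=r.x; print(p); print(np.round(f(p).reshape(-1,2),1).tolist())
np.save("p.npy",p)
for n,(u,v) in dict(nose=(457,397),ptr=(418,408)).items(): print(n,L(p,atz("scene",(u/4+230,v/4+110),.047,ms)))
print("can",L(p,atz("scene",(194,250),0,ms)),"wheeltop",W(p,[0,0,74]), "yaxis",W(p,[0,1000,0])-W(p,[0,0,0]))
print("green",L(p,atz("side",(373,207),0,md)),"bigcan", L(p,atz("side",(336,183),0,md)))
E
```

```text
[0.46325831 0.02685651 0.27957635]
[[-1.1, 0.6], [-0.2, -2.2], [0.2, -3.6], [-0.3, 1.2], [-0.2, 0.0], [-0.8, -0.8], [-0.1, 0.0], [0.7, 1.0], [-1.6, 0.3]]
nose [[238.15850367  28.57414691  47.        ]]
ptr [[224.64516914   6.91753425  47.        ]]
can [[  14.18420797 -261.13770688    0.        ]] wheeltop [[0.46325831 0.02685651 0.074     ]] yaxis [[-0.27594848  0.96117243  0.        ]]
green [[ -99.56406559 -165.01838029    0.        ]] bigcan [[  -1.83562025 -242.3580592     0.        ]]
```

Pose found: wheel top at (0.463, 0.027), yaw 0.28 rad, with roughly 22 mm of gauge travel to go. I'll raise the tool over the cans, cross to the gauge for a close look with the wrist camera, and close the fingers on the way.

Request:
drive_tool:
  deltas: "0 0 0 45 0; 0 10 20 90 0; 0 30 60 100 0; 0 50 105 100 -0.05; 0 70 150 100 -0.1; 0 90 195 100 -0.15; 0 110 240 100 -0.185; 0 130 285 100 -0.185; 0 150 330 100 -0.185; 0 170 375 100 -0.185; 0 190 415 100 -0.185; 0 210 455 100 -0.185"

```text
time_s: 1.3
position: [0.4898, -0.1019, 0.3224]
tcp_rot: [[0.961, 0.275, -0.0], [0.275, -0.961, 0.0], [-0.0, -0.0, -1.0]]
force: [0.8, -0.2, 0.4]
opening: 0.033
grasp_force: 0.0
```

Request:
drive_tool:
  deltas: "0 15 40 0 0; 0 30 80 0 0; 0 45 120 0 0; 0 60 150 -20 0; 0 75 170 -40 0; 0 76 170 -60 0; 0 76 170 -60 0; 0 76 170 -60 0; 0 76 170 -60 0; 0 76 170 -60 0"

```text
time_s: 2.3
position: [0.5661, 0.0655, 0.2639]
tcp_rot: [[0.962, 0.274, 0.002], [0.274, -0.962, -0.0], [0.002, 0.001, -1.0]]
force: [0.2, -0.5, 0.1]
opening: 0.006
grasp_force: 0.0
```

```bash
python3 - <<'E'
from h import *
s=bot.read_state(); print(s["time_s"],s["position"],np.round(s["tcp_rot"],4).tolist(),s["force"],s["opening"])
m=imaging.camera_model("wrist"); im=imaging.capture("wrist"); cv2.imwrite("pics/w1.png",im[:,:,::-1]); np.save("m1.npy",m,allow_pickle=True)
p=np.load("p.npy"); print(m["fx"],np.round(m["T"],3).tolist())
print(proj("wrist",W(p,[[0,0,74],[35,45,54],[35,-45,54],[-35,45,54],[-35,-45,54],[232,28,40],[228,7,40]]),m).round().tolist())
E
```

```text
2.3 [0.56614589 0.06545124 0.26386109] [[0.9617, 0.2743, 0.0024], [0.2743, -0.9617, -0.0002], [0.0022, 0.0008, -1.0]] [ 0.21799151 -0.52570938  0.10696348] 0.0057569191243083935
302.77745679274545 [[0.275, -0.924, -0.264, 0.638], [-0.961, -0.265, -0.076, 0.086], [0.001, 0.275, -0.962, 0.427], [0.0, 0.0, 0.0, 1.0]]
[[289.0, 274.0], [254.0, 243.0], [322.0, 243.0], [256.0, 290.0], [321.0, 290.0], [266.0, 85.0], [283.0, 88.0]]
```

View pics/w1.png

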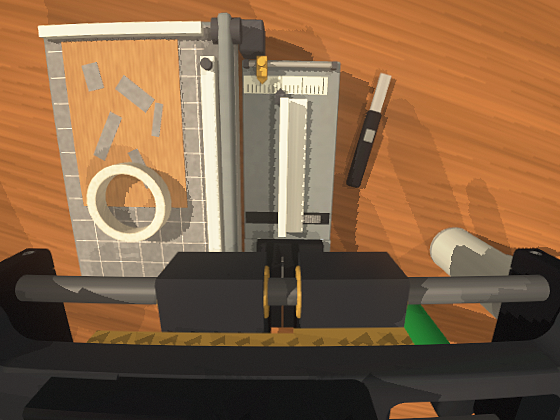

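The wrist view shows the pointer tip at about (281,93) and the rider nose at (262,79). The housing's far edge is within 2–3 px of where my fit predicts it. The fingers are shut and aligned with the stroke direction, so I'll go above the wheel on its -y side and then down to just clear of the rim.

Request:
drive_tool:
  deltas: "0 -30 -15 -30 0; 0 -60 -30 -60 0; 0 -85 -42 -95 0; 0 -100 -48 -130 0; 0 -100 -48 -160 0; 0 -100 -48 -175 0; 0 -100 -48 -181 0; 0 -100 -48 -181 0; 0 -100 -48 -181 0; 0 -100 -48 -181 0"

```text
time_s: 3.35
position: [0.4666, 0.0179, 0.0826]
tcp_rot: [[0.961, 0.275, 0.003], [0.275, -0.961, -0.001], [0.002, 0.001, -1.0]]
force: [0.3, -0.9, -0.7]
opening: 0.006
grasp_force: 0.0
```

Request:
drive_tool:
  deltas: "0 0 0 -2 0; 0 0 0 -4 0; 0 0 0 -4 0; 0 0 0 -5 0; 0 0 0 -5 0; 0 0 0 -6 0; 0 0 0 -6 0; 0 0 0 -6 0"

```text
time_s: 4.15
position: [0.4656, 0.018, 0.0755]
tcp_rot: [[0.961, 0.275, -0.0], [0.275, -0.961, 0.0], [-0.0, -0.0, -1.0]]
force: [-0.1, 0.7, 0.3]
opening: 0.005
grasp_force: 0.0
```

Request:
drive_tool:
  deltas: "0 0 0 -1 0; 0 0 0 -1 0; 0 0 0 -1 0"

```text
time_s: 4.45
position: [0.4656, 0.0181, 0.0745]
tcp_rot: [[0.961, 0.275, -0.0], [0.275, -0.961, 0.0], [-0.0, -0.0, -1.0]]
force: [0.9, -0.2, 0.0]
opening: 0.006
grasp_force: 0.0
```

Request:
drive_tool:
  deltas: "0 0 0 -0.5 0; 0 0 0 -0.5 0; 0 0 0 -0.5 0"

```text
time_s: 4.75
position: [0.4657, 0.018, 0.0741]
tcp_rot: [[0.961, 0.275, 0.0], [0.275, -0.961, -0.0], [0.0, 0.0, -1.0]]
force: [-0.9, 0.3, 1.5]
opening: 0.002
grasp_force: 0.8
```

```bash
python3 - <<'E'
from h import *
m=imaging.camera_model("wrist"); im=imaging.capture("wrist"); np.save("m2.npy",m,allow_pickle=True)
p=np.load("p.npy"); q=proj("wrist",W(p,[[232,28,40],[228,7,40]]),m); print(q)
cv2.imwrite("pics/w2full.png",im[:,:,::-1])
u,v=q.mean(0).astype(int); x,y=max(u-70,0),max(v-50,0); print(x,y)
cv2.imwrite("pics/w2.png",cv2.resize(im[y:y+100,x:x+140,::-1],None,fx=5,fy=5,interpolation=cv2.INTER_CUBIC))
E
```

```text
[[ 214.2706084  -163.75539861]
 [ 252.62917614 -157.63655031]]
163 0
```

View pics/w2.png

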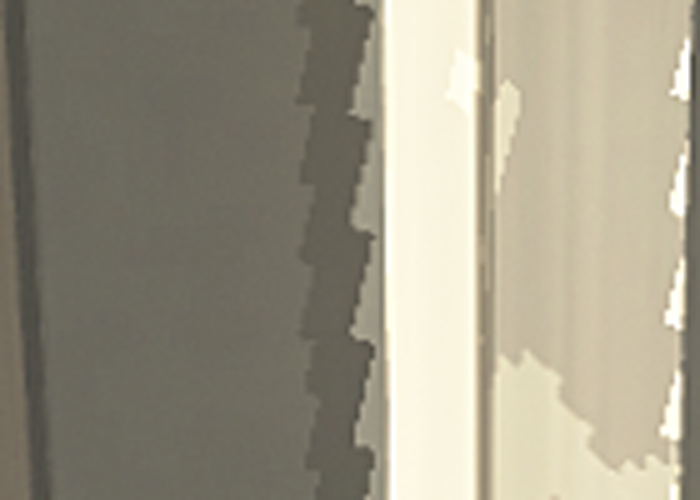

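Contact starts at z ≈ 74.1 mm, and the fence face is visible in this view. I'll press a little more, make the first stroke and check the force partway.

Request:
drive_tool:
  deltas: "0 0 0 -0.5 0; 0 0 0 -0.5 0; 0 -0.3 1 -0.5 0; 0 -0.8 2.9 -0.5 0; 0 -1.4 4.8 -0.5 0; 0 -1.4 4.8 -0.5 0"

```text
time_s: 5.4
position: [0.4645, 0.0226, 0.0743]
tcp_rot: [[0.961, 0.276, 0.001], [0.276, -0.961, -0.001], [0.001, 0.001, -1.0]]
force: [-1.1, -2.1, 8.1]
opening: 0.008
grasp_force: 4.0
```

```bash
python3 - <<'E'
from h import *
p=np.load("p.npy"); m=np.load("m1.npy",allow_pickle=True).item()
for uv in [(281,93),(262,79)]: print(L(p,atz("wrist",uv,.047,m)))
im=imaging.capture("wrist"); a=cv2.imread("pics/w2full.png")[:,:,::-1]
for i in (a,im):
    g=i[5:60,200:270].astype(float).mean(2).mean(0); d=np.diff(g); k=np.argmax(d); print(k+200, d[k-1:k+2])
s=bot.read_state(); print(s["position"],s["force"],s["time_s"])
E
```

```text
[[221.92162847   9.60720488  47.        ]]
[[237.59905182  31.84832666  47.        ]]
239 [10.04848485 90.98787879  2.2969697 ]
245 [ 12.89090909 108.76969697  -1.10909091]
[0.46451308 0.02259237 0.07426153] [-2.62864999 -0.25250901  7.75988508] 5.45
```

The gauge follows the wheel with no slip: about 1.7 mm for 5 mm of rim at 8 N. I'll continue the stroke.

Request:
drive_tool:
  deltas: "0 -0.6 1.9 0 0; 0 -1.4 4.8 0 0; 0 -2.2 7.7 0 0; 0 -2.2 7.7 0 0"

```text
time_s: 5.85
position: [0.4624, 0.0305, 0.0742]
tcp_rot: [[0.961, 0.276, 0.001], [0.276, -0.961, -0.0], [0.001, 0.001, -1.0]]
force: [-0.4, -0.5, 6.9]
opening: 0.006
grasp_force: 3.8
```

Request:
drive_tool:
  deltas: "0 -0.6 1.9 0 0; 0 -1.4 4.8 0 0; 0 -2.2 7.7 0 0; 0 -2.2 7.7 0 0"

```text
time_s: 6.25
position: [0.46, 0.0386, 0.0736]
tcp_rot: [[0.961, 0.275, 0.0], [0.275, -0.961, 0.0], [0.001, -0.0, -1.0]]
force: [0.9, 0.6, 2.1]
opening: 0.005
grasp_force: 1.2
```

Force drops off at the +y end, so I'll use strokes about 18 mm long starting a little further back.

Request:
drive_tool:
  deltas: "0 0 0 6 0; 0 3 -10 6 0; 0 6.1 -21.1 5 0; 0 6.1 -21.1 2 0; 0 6.1 -21.1 0 0; 0 6.1 -21.1 0 0; 0 5.5 -19.1 0 0; 0 4.7 -16.2 0 0; 0 3.9 -13.3 0 0; 0 3.9 -13.3 0 0"

```text
time_s: 7.25
position: [0.464, 0.0249, 0.0743]
tcp_rot: [[0.961, 0.275, 0.001], [0.275, -0.961, -0.0], [0.001, 0.001, -1.0]]
force: [-0.6, -0.3, 9.7]
opening: 0.005
grasp_force: 4.6
```

Request:
drive_tool:
  deltas: "0 -0.6 2 0 0; 0 -1.4 4.8 0 0; 0 -2.2 7.7 0 0; 0 -2.8 9.6 0 0; 0 -2.8 9.6 0 0; 0 -2.8 9.6 6 0; 0 -2.8 9.6 6 0"

```text
time_s: 7.95
position: [0.4606, 0.0347, 0.0798]
tcp_rot: [[0.961, 0.275, -0.0], [0.275, -0.961, 0.0], [-0.0, -0.0, -1.0]]
force: [0.5, 0.7, 0.0]
opening: 0.008
grasp_force: 0.0
```

```bash
python3 - <<'E'
from h import *
im=imaging.capture("wrist"); m=imaging.camera_model("wrist"); p=np.load("p.npy")
g=im[5:60,180:300].astype(float).mean(2).mean(0); k=np.argmax(np.diff(g))+180.5; print(k,L(p,atz("wrist",(k,32),.065,m)))
m=np.load("m2.npy",allow_pickle=True).item(); print(L(p,atz("wrist",(239.5,32),.065,m)))
E
```

```text
248.5 [[123.06502665  26.0382711   65.        ]]
[[121.96470123  12.81597006  65.        ]]
```

13.2 mm done. I'll make one more stroke of 18 mm, then look from close by.

Request:
drive_tool:
  deltas: "0 2.5 -9 0 0; 0 5 -17.5 -1 0; 0 5 -17.5 -4 0; 0 5 -17.5 -6 0; 0 5 -17.5 -6 0; 0 4.4 -15.5 -6 0; 0 3.6 -12.6 -6 0; 0 2.8 -9.7 -6 0; 0 2 -6.8 -6 0; 0 1.1 -3.9 -6 0; 0 0.3 -1 -6 0; 0 0 0 -6 0"

```text
time_s: 9.2
position: [0.4614, 0.0345, 0.0739]
tcp_rot: [[0.961, 0.276, 0.001], [0.276, -0.961, -0.0], [0.001, 0.001, -1.0]]
force: [-0.5, -1.4, 5.9]
opening: 0.005
grasp_force: 2.2
```

Request:
drive_tool:
  deltas: "0 0 0 0 0; 0 0 0 6 0; 0 0 0 40 0; 0 25 0 60 0; 0 55 20 60 0; 0 85 30 60 0; 0 85 30 60 0; 0 85 30 60 0; 0 85 30 60 0; 0 85 30 60 0"

```text
time_s: 10.2
position: [0.5442, 0.0644, 0.1331]
tcp_rot: [[0.962, 0.275, -0.003], [0.275, -0.962, 0.0], [-0.002, -0.001, -1.0]]
force: [-0.3, -0.4, 0.0]
opening: 0.002
grasp_force: 0.0
```

```bash
python3 - <<'E'
from h import *
s=bot.read_state();m=imaging.camera_model("wrist"); im=imaging.capture("wrist"); np.save("m3.npy",m,allow_pickle=True)
p=np.load("p.npy"); q=proj("wrist",W(p,[[232,30,43],[228,30,43]]),m); print(q,s["time_s"],s["position"])
cv2.imwrite("pics/w3full.png",im[:,:,::-1])
u,v=q.mean(0).astype(int); x,y=max(u-70,0),max(v-50,0); print(x,y)
cv2.imwrite("pics/w3.png",cv2.resize(im[y:y+100,x:x+140,::-1],None,fx=5,fy=5,interpolation=cv2.INTER_CUBIC))
E
```

```text
[[260.50852416  31.68854796]
 [260.58473992  37.3947099 ]] 10.2 [0.54421824 0.06436884 0.13311364]
190 0
```

View pics/w3.png

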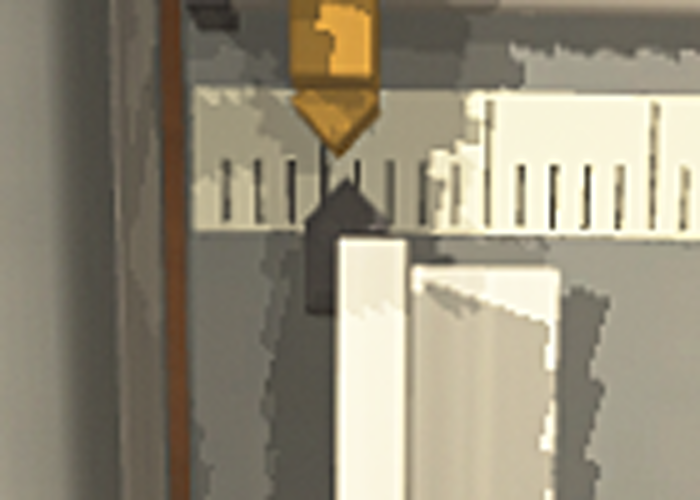

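The nose tip is at crop (338,153) and the pointer tip at (347,180). The pointer is about 1.8 px, or 1.4 mm, short of the nose on the -y side. A 4 mm stroke should close that.

Request:
drive_tool:
  deltas: "0 -50 -20 0 0; 0 -82.5 -38.7 -10 0; 0 -82.5 -38.7 -40 0; 0 -82.5 -38.7 -54 0; 0 -82.5 -38.7 -57 0; 0 -82.5 -38.7 -59 0; 0 -82.5 -38.7 -60 0; 0 -82.5 -38.7 -60 0; 0 -83 -36.8 -60 0; 0 -83.6 -34.8 -60 0; 0 -83.6 -34.8 -60 0"

```text
time_s: 11.35
position: [0.4627, 0.03, 0.0743]
tcp_rot: [[0.961, 0.276, 0.001], [0.276, -0.961, -0.0], [0.001, 0.001, -1.0]]
force: [-1.4, -0.8, 5.5]
opening: 0.005
grasp_force: 3.1
```

Request:
drive_tool:
  deltas: "0 0 0 6 0; 0 0 0 40 0; 0 25 5 60 0; 0 55 20 60 0; 0 83.6 34.8 60 0; 0 83.6 34.8 60 0; 0 83.6 34.8 60 0; 0 83.6 34.8 60 0; 0 83.6 34.8 60 0"

```text
time_s: 12.25
position: [0.5445, 0.0644, 0.1333]
tcp_rot: [[0.962, 0.275, -0.002], [0.275, -0.962, 0.0], [-0.002, -0.001, -1.0]]
force: [-0.3, 0.3, 0.5]
opening: 0.006
grasp_force: 0.0
```

```bash
python3 - <<'E'
from h import *
s=bot.read_state(); im=imaging.capture("wrist"); print(s["time_s"],s["position"])
cv2.imwrite("pics/w4.png",cv2.resize(im[0:100,190:330,::-1],None,fx=5,fy=5,interpolation=cv2.INTER_CUBIC))
E
```

```text
12.25 [0.54450289 0.06435454 0.13331329]
```

View pics/w4.png

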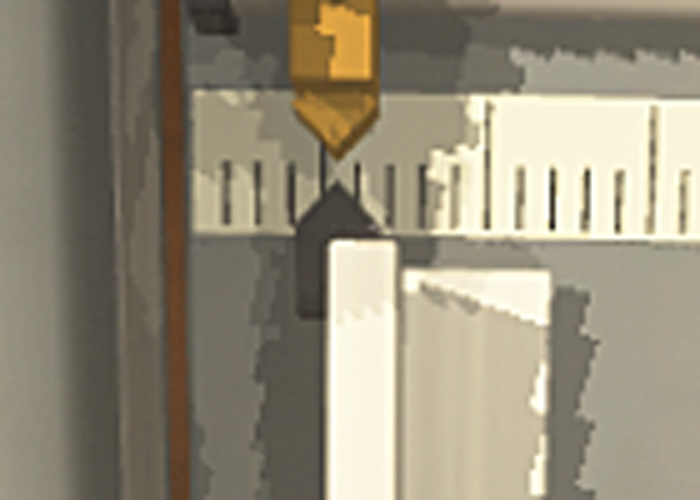

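The pointer tip (338,183) now stands opposite the nose tip (338,157). I'll raise the hand clear and hand in.

Request:
drive_tool:
  deltas: "0 0 0 40 0; 0 0 0 80 0; 0 0 0 120 0; 0 0 0 120 0; 0 0 0 120 0; 0 0 0 120 0"

```text
time_s: 12.9
position: [0.5445, 0.0645, 0.2523]
tcp_rot: [[0.961, 0.275, -0.003], [0.275, -0.961, 0.0], [-0.003, -0.001, -1.0]]
force: [0.0, -0.6, 0.8]
opening: 0.006
grasp_force: 0.0
```

```bash
python3 -c "
from rig import bot
print(bot.hand_in())"
```

```text
the job is handed in; nothing more can be done
None
```

The gauge is set: in the last close view its pointer stood opposite the rider's nose with no visible offset, the hand was then raised clear, and the job was handed in at about 13 s (no verdict was returned).

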